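# Stamp an aluminium blank in the hand marking press

### The job

Slide the aluminium blank lengthwise into the throat of the small hand marking press until its end rests squarely against the back fence, then press the black palm knob all the way down to its stop, hold it there for about a second and let it spring back up. Then draw the blank straight back out and leave it lying flat on the bench in front of the press, about 4 cm clear of it. Do not work the knob while the blank is not home, and leave the bottle, the tape roll and the steel cup where they are.

Things in the scene. Friction and masses are not known exactly. Their poses are not given: they have to be found in the camera images.
- press: Grey hand marking press fixed to the bench, 145 mm long, 108 mm wide. Origin on the bench top (z = 0) directly under the vertical ram axis; x points along the throat from its mouth to the back fence, z up. A column behind the fence carries an overarm 36 mm wide, 59 to 92 mm above the bench, ending in a round boss 44 mm across over the throat; under it the ram's foot hangs 34 mm above the bench.
- fence (a point): Middle of the flat face of the press's back fence, on the throat's centre line, 25 mm behind the ram axis (press x = +25 mm), 6 mm above the bench. The blank is home when its end touches this face: its centre is then at press x = -50 mm, y = 0, and 58 mm of its length stand out in front of the lips.
- mouth (a point): Middle of the throat's mouth, on the bench, 67 mm in front of the ram axis (press x = -67 mm). The throat's floor is the bench itself; its side rails are 18 mm high and 55 mm apart from press x = -42 mm to the fence. In front of them two lips of the same height flare out to 86 mm apart at the mouth.
- knob_top (a point): Centre of the flat top of the black mushroom palm knob on the ram, 50 mm across, 136 mm above the bench at rest, on the ram axis; it moves down with the ram.
- ram (a joint): Stroke of the ram in m: 0 at rest at the top, 0.022 fully down at its stop. A spring brings it back; pushing takes about 4 N to start and 12 N at the stop. At the stop the foot is just over the face of a 12 mm blank.
- blank: Plain aluminium bar, 150 x 50 x 12 mm, about 0.25 kg, two small dark dots at each end, lying loose and flat on the bench. Origin at the centre of its underside; x along the length, y across the width, z up. Its two ends are alike; either may go in.
- flux_bottle: Bystander: square translucent bottle with a red screw cap, 55 x 55 x 104 mm, loose; origin at the centre of its underside.
- tape_roll: Bystander: roll of tan tape lying flat, 96 mm diameter, 25 mm high, loose; origin at the centre of its underside.
- steel_cup: Bystander: low round steel cup, 56 mm diameter, 18 mm high, loose; origin at the centre of its underside.

How it is judged:
By the outcome, as a careful person would: the job done as asked, in the order asked, and still so for the second after the job is handed in, with the robot touching nothing.
It also fails if it takes over 66 s, if anything falls off the work surface, if the arm or the gripper's body presses on something with over 40 N, if the wrist force passes 120 N, or if a joint passes its speed limit or range.

### The arm

A 6-joint arm with a two-finger parallel gripper is mounted at the origin on the work surface; the furniture and walls round the work are solid. World frame = base frame: x ahead of the robot, y to its left, z up, the work surface at z = 0. Lengths are in m, angles in rad, forces in N, time in s.
With the tool pointing down it reaches from about 0.3 to 0.75 m from the base axis. Payload 8.5 kg.
Tool frame: the origin (TCP) lies between the finger pads; the fingertips stand 25 mm ahead of it and the grasp point (between the pads) lies 6 mm ahead of it (bot.tips_ahead is the distance from the TCP to the fingertips, in m); z points along the fingers, y is the line along which they close (so a half turn about z gives the same grasp; the last joint's range is limited). The gripper opens to 85 mm and grips with 20 to 120 N. Pads are 22 mm wide; open, the fingers measure 114 mm over their backs; the gripper's body (76 mm by 85 mm) begins 54 mm behind the grasp point. The pads swing forward as they close: fully open they stand 13 mm farther back than shut.
Start: joints at [-0.986, 0.381, 1.297, -0, 1.464, -0.215], TCP at [0.394, -0.383, 0.256] pointing down, gripper open.
Joint ranges: [-3.11, 3.11], [-0.89, 2.33], [0.22, 2.48], [-1.42, 4.56], [0.17, 2.85], [-2.88, 2.88]. Speed limits (rad/s): [2.39, 2.39, 3.14, 3.14, 3.14, 3.14].

### API

Orientations are given as a unit quaternion [w, x, y, z].
In Python, from workcell import bot, snapshot gives the robot as it stands. The module is installed in compiled form; this text tells all that it offers.
- The arm moves only by the shell command python3 -m jog 'ROWS' [OPENING]. ROWS is JSON, a list of rows, each a list of 6 numbers: the shift along the tool's x, y, z in units of 1000 mm (1.0 is 1000 mm), then the turn, a rotation vector about the tool's x, y, z in units of 180 degrees (1.0 is 180 degrees). In form: [[tx, ty, tz, ax, ay, az], ...]. A call has 1 to 20 rows; each row is the pose to reach, as a shift and turn from the pose commanded when the call began, along the tool's axes at that moment, turning the shorter way round; what a row does not reach only later rows make up. A row lasts 1/8 s, in which the tool goes at most 62.5 mm and 10.7 degrees, less where a joint would pass 70% of its speed; a pose out of reach is approached as far as the arm can. A call with a number of a shift or a turn outside -1 to 1 is refused whole. A call with a gripper value outside its range is refused whole. OPENING is the gripper command: -1 is fully open, 1 is shut, values between are in proportion, set as the call begins (- or left out, the last holds). The fingers move at their own pace and stop on an object; the grip force is fixed at half the most. Time passes only in rows, so rows that repeat a pose let the fingers close. It gives the time, the measured TCP pose, the force, the opening and the grip force at its end, in the units of the state.
- bot.get_state(): the state, without advancing time (a new reading comes with each control period).
- snapshot(name): name is "scene" or "top" or "wrist"; returns a dict with "image" (420x560x3 uint8, red, green, blue), "fx", "fy", "cx", "cy" (pixels), "distortion" ([k1, k2, p1, p2, k3] as OpenCV has them; the pictures are not rectified), "extrinsics" (4x4, takes a point from camera to world coordinates). Camera axes: x right, y up, looking along -z (the intrinsics and any distortion apply to the point x, -y, -z); pixel columns grow to the right and rows downward; lengths in m; the calibration is good to about 2 mm. A picture is of the moment at which its call begins. There is no depth.
- bot.close_job(): hands the job in; it is judged then, once.
The state is a dict: "time": time; "q": joint angles; "dq": joint speeds; "joint_torque": joint torques, N m; "tcp_pos": TCP position; "ee_rot": TCP orientation; "contact_force": force on the tool from outside, world axes, zero at the start; "ft_torque": the same for the moment, N m; "finger_gap": opening from 0.0 (shut) to 1.0 (fully open); "finger_force": force on a finger pad.
Only numpy, scipy, OpenCV 4.12 (cv2) and the standard library are available. Lean on these libraries where they do the work, as an engineer would, in place of code of your own. Each camera call takes 0.05 s, during which the arm holds its last target. There are 200 camera calls.

## Working session

There is one attempt and no reset: what is moved stays moved. The work goes in short steps, Python scripts to look and compute and a shell command to move; the robot and the scene stay as the last step left them, time stands still between calls to the robot, and variables do not carry over. Pictures are saved under pics/ and viewed, at most 10 in all, crops included, and the job is handed in when it is done.

```bash
mkdir -p pics; python3 - <<'E'
from workcell import bot, snapshot
import cv2,pickle
s=bot.get_state();print(s['time'],s['tcp_pos'],s['ee_rot'],s['finger_gap'])
for n in('top','scene'):
    d=snapshot(n);pickle.dump(d,open(n+'0.pkl','wb'))
    cv2.imwrite(f'pics/{n}0.png',d['image'][:,:,::-1]);print(n,d['fx'],d['cx'],d['cy'],d['distortion'],d['extrinsics'])
E
```

```text
0.0 [ 0.39430887 -0.38304304  0.25568863] [-7.52247808e-04  9.21102658e-01  3.89319036e-01 -1.28097088e-04] 0.9981063385614601
top 448.5138545835478 278.6595622395669 209.61486562391116 [-0.06127558  0.          0.          0.          0.        ] [[ 0.01849014  0.99779091 -0.06380763  0.51022947]
 [-0.99945211  0.02019773  0.02622094 -0.01608122]
 [ 0.02745178  0.06328784  0.99761769  0.97184117]
 [ 0.          0.          0.          1.        ]]
scene 489.60691543678166 286.710623930235 203.57112435053602 [-0.04947263  0.          0.          0.          0.        ] [[-0.98670716  0.12658521 -0.10190763  0.48363452]
 [-0.16230151 -0.79924622  0.57867409  0.47780485]
 [-0.00819771  0.58752163  0.80916694  0.7933598 ]
 [ 0.          0.          0.          1.        ]]
```

View pics/top0.png

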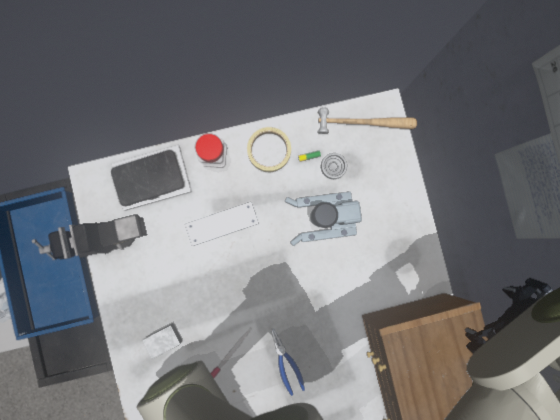

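View pics/scene0.png

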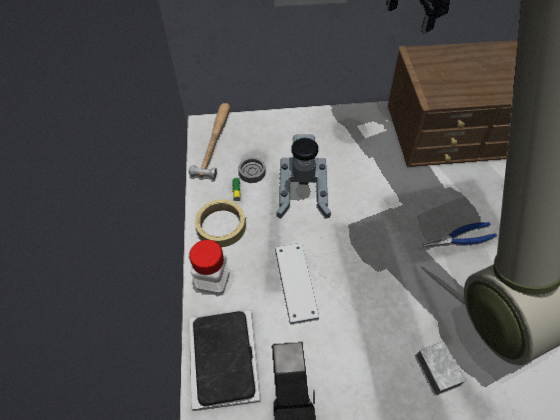

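The top view shows the blank centred near (222,223), the press knob at (323,215) with its mouth facing left at about x=290, the bottle at (211,150), the tape at (269,149) and the cup at (333,166). The scene view agrees: blank (297,282), knob (305,149).

```bash
cat > h.py <<'E'
import numpy as np,cv2
def ray(d,px):
    K=np.array([[d['fx'],0,d['cx']],[0,d['fy'],d['cy']],[0,0,1]])
    u=cv2.undistortPoints(np.array(px,float).reshape(-1,1,2),K,np.array(d['distortion']))[:,0]
    E=np.array(d['extrinsics']);v=np.c_[u[:,0],-u[:,1],-np.ones(len(u))]@E[:3,:3].T
    return E[:3,3],v
def plane(d,px,z):
    o,v=ray(d,px);return o+v*((z-o[2])/v[:,2])[:,None]
def proj(d,P):
    K=np.array([[d['fx'],0,d['cx']],[0,d['fy'],d['cy']],[0,0,1]])
    E=np.array(d['extrinsics']);c=(np.atleast_2d(P)-E[:3,3])@E[:3,:3]
    c=c*[1,-1,-1];return cv2.projectPoints(c,np.zeros(3),np.zeros(3),K,np.array(d['distortion']))[0][:,0]
def blobs(d,box,thr,amin,amax):
    x0,y0,x1,y1=box;g=cv2.cvtColor(d['image'],cv2.COLOR_RGB2GRAY)[y0:y1,x0:x1]
    n,l,s,c=cv2.connectedComponentsWithStats((g<thr).astype(np.uint8))
    return [(c[i]+[x0,y0],s[i,4]) for i in range(1,n) if amin<=s[i,4]<=amax]
E
python3 - <<'E'
from h import *;import pickle
t=pickle.load(open('top0.pkl','rb'));s=pickle.load(open('scene0.pkl','rb'))
for d,b,z in((t,(180,198,265,250),.012),(s,(270,240,322,325),.012)):
    for thr in(110,140):
        for c,a in blobs(d,b,thr,2,60): print(thr,c.round(1),a,plane(d,[c],z).round(4))
for d,b in((t,(300,195,345,235)),(s,(285,135,325,162))):
    for c,a in blobs(d,b,45,60,2000): print('knob',c,a,plane(d,[c],.130).round(4))
a=cv2.resize(t['image'][185:250,180:370],None,fx=4.2,fy=4.2,interpolation=cv2.INTER_CUBIC)
b=cv2.resize(s['image'][125:225,265:345],None,fx=3.2,fy=3.2,interpolation=cv2.INTER_CUBIC)
im=np.zeros((600,800,3),np.uint8);im[:a.shape[0],:a.shape[1]]=a;im[275:275+b.shape[0],:b.shape[1]]=b
cv2.imwrite('pics/c1.png',im[:,:,::-1])
E
```

```text
110 [297.5 247.5] 4 [[0.546  0.0151 0.012 ]]
110 [275. 250.] 3 [[0.5862 0.0269 0.012 ]]
110 [280.5 250.5] 4 [[0.576  0.0264 0.012 ]]
110 [276.  254.5] 4 [[0.5827 0.0361 0.012 ]]
110 [277.  260.5] 4 [[0.5787 0.0481 0.012 ]]
110 [278.  265.5] 4 [[0.5751 0.058  0.012 ]]
110 [280. 275.] 13 [[0.5683 0.0764 0.012 ]]
110 [282. 285.] 3 [[0.5615 0.0953 0.012 ]]
110 [283. 290.] 3 [[0.5581 0.1045 0.012 ]]
110 [284.  293.5] 2 [[0.5553 0.1109 0.012 ]]
110 [285.  298.5] 2 [[0.552  0.1199 0.012 ]]
110 [286.  304.5] 2 [[0.5485 0.1307 0.012 ]]
110 [312.6 311.8] 5 [[0.5015 0.1368 0.012 ]]
110 [288.  313.5] 2 [[0.5424 0.1465 0.012 ]]
110 [294.2 315.2] 6 [[0.5316 0.1478 0.012 ]]
110 [303.8 320.4] 53 [[0.514  0.1545 0.012 ]]
140 [297.5 247.3] 6 [[0.546  0.0147 0.012 ]]
140 [280.5 250. ] 8 [[0.5762 0.0253 0.012 ]]
140 [312.5 312. ] 8 [[0.5017 0.1372 0.012 ]]
140 [294.  315.5] 8 [[0.5318 0.1484 0.012 ]]
knob [304.43449782 148.99344978] 458 [[ 0.5552 -0.1229  0.13  ]]
```

View pics/c1.png

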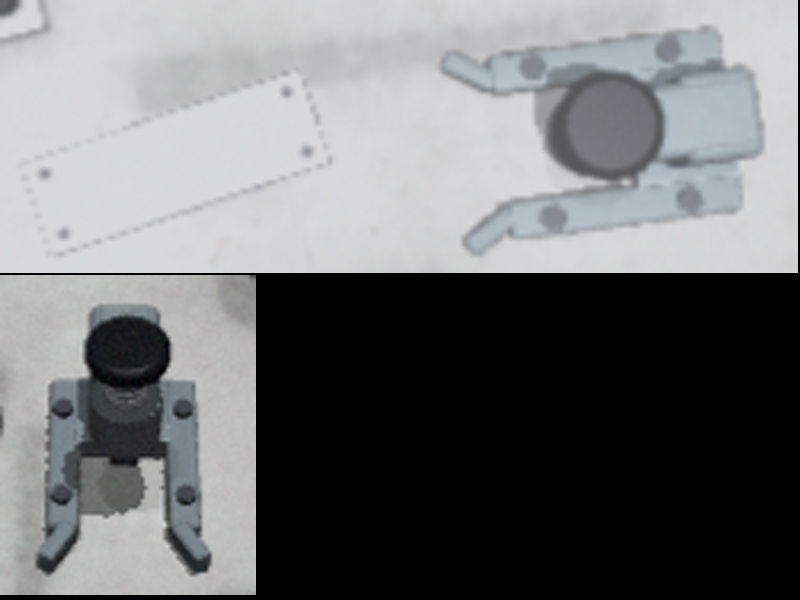

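The crop shows the blank's four dots at (45,174), (64,233), (286,92) and (307,152). The rail bolts are at (533,66), (668,48), (553,217) and (689,199), and the knob top is at (613,126). In the scene inset the bolts are at (61–63,·) and (183–186,·).

```bash
python3 - <<'E'
from h import *;import pickle
t=pickle.load(open('top0.pkl','rb'));s=pickle.load(open('scene0.pkl','rb'))
T=lambda p:(np.array(p,float)+.5)/4.2-.5+[180,185]
S=lambda p:(np.array(p,float)-[0,275]+.5)/3.2-.5+[265,125]
dt=plane(t,T([(45,174),(64,233),(286,92),(307,152)]),.012);ds=plane(s,[(294,315.5),(312.5,312),(280.5,250),(297.5,247.3)],.012)
bt=plane(t,T([(533,66),(668,48),(553,217),(689,199)]),.019);bs=plane(s,S([(61,494),(63,407),(186,494),(183,407)]),.019)
ang=lambda v:np.degrees(np.arctan2(v[1],v[0]))
for n,d in(('top',dt),('scene',ds)):
    print(n,'blank c',d.mean(0).round(4),'ang',ang(d[2]+d[3]-d[0]-d[1]).round(2),np.linalg.norm(d[0]-d[1]).round(4),np.linalg.norm(d[0]-d[2]).round(4))
for n,d in(('top',bt),('scene',bs)):
    print(n,'bolts c',d.mean(0).round(4),'ang',ang(d[1]+d[3]-d[0]-d[2]).round(2),np.linalg.norm(d[0]-d[2]).round(4),np.linalg.norm(d[0]-d[1]).round(4))
print('knob',plane(t,[T((613,126))],.136),plane(s,[S((128,347))],.136))
L=plane(t,T([(450,52),(480,250)]),.018);print('lips',L.round(4))
E
```

```text
top blank c [0.5398 0.0804 0.012 ] ang -70.19 0.0315 0.1292
scene blank c [0.5389 0.0814 0.012 ] ang -70.13 0.0321 0.1309
top bolts c [ 0.5593 -0.1405  0.019 ] ang -81.34 0.0773 0.0698
scene bolts c [ 0.5581 -0.1414  0.019 ] ang -81.54 0.0775 0.0707
knob [[ 0.55607725 -0.12612227  0.136     ]] [[ 0.55481188 -0.12200599  0.136     ]]
lips [[ 0.5986 -0.058   0.018 ]
 [ 0.4984 -0.0749  0.018 ]]
```

```bash
cat > g.py <<'E'
import sys,numpy as np
from scipy.spatial.transform import Rotation as R
from workcell import bot
def rel(p,yaw):
    s=bot.get_state();q=s['ee_rot'];C=R.from_quat([q[1],q[2],q[3],q[0]])
    c,n=np.cos(np.radians(yaw)),np.sin(np.radians(yaw))
    T=R.from_matrix(np.array([[c,n,0],[n,-c,0],[0,0,-1]]))
    return np.r_[C.inv().apply(np.array(p)-s['tcp_pos']),(C.inv()*T).as_rotvec()/np.pi].round(4)
if __name__=='__main__':
    a=list(map(float,sys.argv[1:]));s=bot.get_state()
    print(rel(a[:3],a[3]).tolist(),'F',np.round(s['contact_force'],1),'tips',bot.tips_ahead,'t',s['time'])
E
python3 g.py .5218 .1298 .12 109.8; python3 g.py .5218 .1298 .027 109.8
```

```text
[0.4566, -0.2658, 0.1362, -0.0003, -0.0003, -0.3554] F [-0.8 -0.2  1. ] tips 0.025 t 0.1
[0.4566, -0.2657, 0.2292, -0.0003, -0.0003, -0.3554] F [-0.8 -0.2  1. ] tips 0.025 t 0.1
```

```bash
python3 -m jog '[[0.05,-0.03,0.0,0,0,-0.04],[0.1,-0.06,0.0,0,0,-0.08],[0.15,-0.09,0.02,0,0,-0.12],[0.2,-0.12,0.03,0,0,-0.16],[0.25,-0.15,0.05,0,0,-0.2],[0.3,-0.18,0.07,0,0,-0.24],[0.35,-0.21,0.09,0,0,-0.28],[0.4,-0.24,0.11,0,0,-0.32],[0.44,-0.258,0.13,0,0,-0.345],[0.4566,-0.2658,0.1362,0,0,-0.3554],[0.4566,-0.2658,0.1362,0,0,-0.3554],[0.4566,-0.2658,0.1362,0,0,-0.3554],[0.4566,-0.2658,0.1362,0,0,-0.3554]]' -1
python3 g.py .5218 .1298 .027 109.8
python3 - <<'E'
from workcell import snapshot
import cv2,pickle
d=snapshot('wrist');pickle.dump(d,open('w1.pkl','wb'));cv2.imwrite('pics/w1.png',d['image'][:,:,::-1])
E
```

```text
time: 1.72
tcp_pos: [0.5221, 0.1283, 0.1208]
ee_rot: [0.0, 0.576, 0.818, 0.0]
contact_force: [0.3, -1.0, 0.3]
finger_gap: 1.002
finger_force: 0.0
[0.0016, 0.0002, 0.0938, 0.0002, 0.0001, -0.0007] F [ 0.3 -1.   0.3] tips 0.025 t 1.725
```

View pics/w1.png

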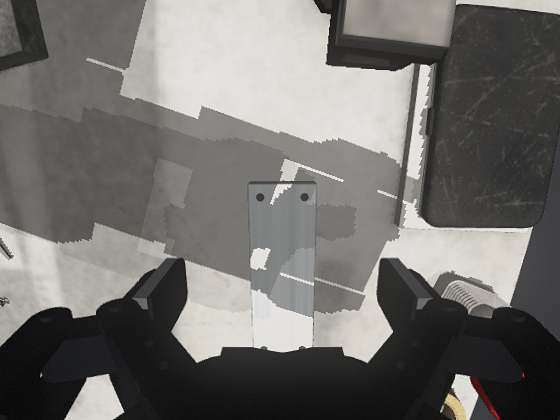

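The wrist view shows the blank's near end with its dots at (260,197) and (305,197). The blank is centred between the pads, mid-line at column 282. I'll descend and grasp.

```bash
python3 -m jog '[[0.0016,0,0.03,0,0,-0.0007],[0.0016,0,0.06,0,0,-0.0007],[0.0016,0,0.08,0,0,-0.0007],[0.0016,0,0.09,0,0,-0.0007],[0.0016,0,0.093,0,0,-0.0007],[0.0016,0,0.093,0,0,-0.0007],[0.0016,0,0.093,0,0,-0.0007]]' -1
python3 -m jog '[[0,0,0,0,0,0],[0,0,0,0,0,0],[0,0,0,0,0,0],[0,0,0,0,0,0],[0,0,0,0,0,0],[0,0,0,0,0,0],[0,0,0,0,0,0],[0,0,0,0,0,0]]' 1
python3 g.py .5218 .1298 .03 109.8
```

```text
time: 2.65
tcp_pos: [0.5218, 0.1309, 0.0278]
ee_rot: [0.0, 0.574, 0.819, 0.0]
contact_force: [0.3, -0.3, 0.1]
finger_gap: 1.0
finger_force: 0.0
time: 3.65
tcp_pos: [0.5216, 0.131, 0.0278]
ee_rot: [0.0, 0.574, 0.819, 0.0]
contact_force: [-0.7, 0.2, 5.9]
finger_gap: 0.561
finger_force: 62.1
[-0.0012, -0.0002, -0.0022, 0.0002, 0.0001, 0.0006] F [-0.7  0.2  5.9] tips 0.025 t 3.65
```

```bash
python3 g.py .5242 .0868 .0295 98.6
```

```text
[-0.0424, -0.0126, -0.0017, 0.0002, 0.0, 0.0629] F [-0.7  0.2  5.9] tips 0.025 t 3.65
```

```bash
python3 -m jog '[[0,0,-0.0017,0,0,0],[-0.01,-0.003,-0.0017,0,0,0.015],[-0.02,-0.006,-0.0017,0,0,0.03],[-0.03,-0.009,-0.0017,0,0,0.045],[-0.04,-0.012,-0.0017,0,0,0.06],[-0.0424,-0.0126,-0.0017,0,0,0.0629],[-0.0424,-0.0126,-0.0017,0,0,0.0629],[-0.0424,-0.0126,-0.0017,0,0,0.0629],[-0.0424,-0.0126,-0.0017,0,0,0.0629]]'
python3 - <<'E'
from workcell import snapshot
import cv2,pickle,numpy as np
a=[]
for n in('top','scene'):
    d=snapshot(n);pickle.dump(d,open(n+'1.pkl','wb'));a.append(d['image'])
t=cv2.resize(a[0][185:250,180:370],None,fx=4.2,fy=4.2,interpolation=cv2.INTER_CUBIC)
b=cv2.resize(a[1][125:225,265:345],None,fx=3.2,fy=3.2,interpolation=cv2.INTER_CUBIC)
b=cv2.resize(a[1][125:285,255:355],None,fx=2.0,fy=2.0,interpolation=cv2.INTER_CUBIC)
im=np.zeros((600,800,3),np.uint8);im[:t.shape[0],:t.shape[1]]=t;im[275:275+b.shape[0],:b.shape[1]]=b
b=cv2.resize(a[1][190:270,255:355],None,fx=4.,fy=4.,interpolation=cv2.INTER_CUBIC)
im[275:275+b.shape[0],300:300+b.shape[1]]=b
cv2.imwrite('pics/c2.png',im[:,:,::-1])
E
```

```text
time: 4.78
tcp_pos: [0.524, 0.087, 0.0288]
ee_rot: [-0.0, 0.652, 0.758, -0.0]
contact_force: [0.2, 0.2, -2.1]
finger_gap: 0.56
finger_force: 62.0
```

View pics/c2.png

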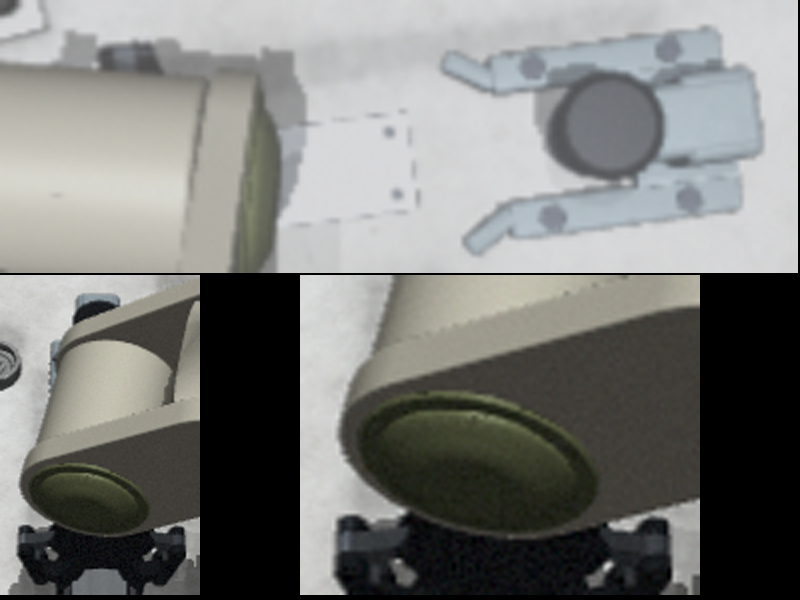

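In the top crop the leading dots are at (389,132) and (397,195), and the end edge is near column 414. The press rails are open ahead of it. I'll compare the two centre lines in this same camera.

```bash
python3 - <<'E'
from h import *;import pickle
t=pickle.load(open('top1.pkl','rb'))
T=lambda p:(np.array(p,float)+.5)/4.2-.5+[180,185]
d=plane(t,T([(389,132),(397,195)]),.0132)
for c,a in blobs(t,(265,208,280,237),140,2,40): print(c,a,plane(t,[c],.0132))
b=plane(t,T([(533,66),(668,48),(553,217),(689,199)]),.019);bc=b.mean(0)
r=np.radians(-81.4);u=np.array([np.cos(r),np.sin(r)]);v=np.array([-u[1],u[0]])
for p in (*d,d.mean(0),*b): print((p-bc)[:2]@u,(p-bc)[:2]@v)
k=plane(t,[T((613,126))],.136)[0];print('knob rel',(k-bc)[:2]@u,(k-bc)[:2]@v)
e=d[1]-d[0];print('end dir',np.degrees(np.arctan2(e[1],e[0])), d.mean(0))
E
python3 g.py .5242 .0868 .0295 98.6
```

```text
-0.1116912731778849 0.01509042413900445
-0.11183917572192302 -0.017236901055481302
-0.11176522444990397 -0.001073238458238481
-0.03479657881617496 0.038625584651962835
0.0349869340691227 0.03886753950323096
-0.03508221569443677 -0.038698781204172895
0.03489186044148906 -0.03879434295102091
knob rel -0.014673988637478808 -0.0009969698758437757
end dir -171.66213527951962 [ 0.54148326 -0.03013409  0.0132    ]
[-0.0003, 0.0001, -0.0007, -0.0, -0.0, 0.0001] F [-0.   1.  -2.3] tips 0.025 t 4.875
```

```bash
python3 -m jog '[[-0.005,0.001,0,0,0,0],[-0.015,0.001,0,0,0,0],[-0.025,0.001,0,0,0,0],[-0.035,0.001,0,0,0,0],[-0.04,0.001,0,0,0,0],[-0.045,0.001,0,0,0,0],[-0.05,0.001,0,0,0,0],[-0.055,0.001,0,0,0,0],[-0.055,0.001,0,0,0,0],[-0.055,0.001,0,0,0,0]]'
python3 -m jog '[[-0.005,0,0,0,0,0],[-0.01,0,0,0,0,0],[-0.015,0,0,0,0,0],[-0.02,0,0,0,0,0],[-0.025,0,0,0,0,0],[-0.03,0,0,0,0,0],[-0.035,0,0,0,0,0],[-0.04,0,0,0,0,0],[-0.043,0,0,0,0,0],[-0.043,0,0,0,0,0],[-0.043,0,0,0,0,0]]'
```

```text
time: 6.12
tcp_pos: [0.5333, 0.0326, 0.0288]
ee_rot: [0.0, 0.652, 0.758, 0.0]
contact_force: [0.4, -0.0, -1.6]
finger_gap: 0.562
finger_force: 62.0
time: 7.5
tcp_pos: [0.5397, -0.0099, 0.0288]
ee_rot: [0.0, 0.652, 0.758, -0.0]
contact_force: [-0.5, -0.0, -1.8]
finger_gap: 0.559
finger_force: 62.0
```

```bash
python3 -m jog '[[-0.002,0,0,0,0,0],[-0.004,0,0,0,0,0],[-0.006,0,0,0,0,0],[-0.007,0,0.0005,0,0,0],[-0.008,0,0.001,0,0,0],[-0.008,0,0.001,0,0,0],[-0.008,0,0.001,0,0,0]]'
python3 -m jog '[[-0.001,0,0,0,0,0],[-0.001,0,0,0,0,0],[-0.002,0,0,0,0,0],[-0.002,0,0,0,0,0]]'
python3 -m jog '[[-0.0005,0,0,0,0,0],[-0.001,0,0,0,0,0],[-0.001,0,0,0,0,0],[-0.001,0,0,0,0,0]]'
```

```text
time: 8.38
tcp_pos: [0.5409, -0.018, 0.0278]
ee_rot: [0.0, 0.652, 0.758, -0.0]
contact_force: [-0.1, -1.0, -1.0]
finger_gap: 0.562
finger_force: 62.1
time: 8.88
tcp_pos: [0.5412, -0.0199, 0.0278]
ee_rot: [0.0, 0.652, 0.758, -0.0]
contact_force: [0.4, -0.4, -0.9]
finger_gap: 0.557
finger_force: 62.1
time: 9.38
tcp_pos: [0.5414, -0.0209, 0.0278]
ee_rot: [0.0, 0.652, 0.758, -0.0]
contact_force: [0.1, -0.5, -2.0]
finger_gap: 0.557
finger_force: 62.1
```

```bash
for i in 1 2 3; do python3 -m jog '[[-0.0005,0,0,0,0,0],[-0.001,0,0,0,0,0],[-0.001,0,0,0,0,0]]' | egrep 'pos|contact'; done
```

```text
tcp_pos: [0.5415, -0.0219, 0.0278]
contact_force: [-0.7, 0.9, -1.5]
tcp_pos: [0.5417, -0.0229, 0.0278]
contact_force: [-0.3, 0.1, -0.5]
tcp_pos: [0.5416, -0.023, 0.0278]
contact_force: [0.6, 4.8, 0.3]
```

```bash
python3 -m jog '[[-0.0005,0,0,0,0,0],[-0.001,0,0,0,0,0],[-0.001,0,0,0,0,0],[-0.001,0,0,0,0,0]]' | egrep 'pos|contact|rot'
```

```text
tcp_pos: [0.5416, -0.0231, 0.0278]
ee_rot: [-0.001, 0.652, 0.758, 0.001]
contact_force: [0.3, 11.9, 1.8]
```

```bash
python3 -m jog '[[0,0,0,0,0,0],[0,0,0,0,0,0],[0,0,0,0,0,0],[0,0,0,0,0,0],[0,0,0,0,0,0]]' -1 | egrep 'pos|contact|gap'
python3 -m jog '[[0,0,-0.02,0,0,0],[0,0,-0.05,0,0,0],[0,0,-0.09,0,0,0],[0.03,0,-0.13,0,0,0],[0.06,0,-0.16,0,0,0],[0.08,0,-0.18,0,0,0],[0.08,0,-0.18,0,0,0],[0.08,0,-0.18,0,0,0]]' 1 | egrep 'pos|contact|gap'
python3 - <<'E'
from workcell import snapshot
import cv2,pickle,numpy as np
a=[]
for n in('top','scene','wrist'):
    d=snapshot(n);pickle.dump(d,open(n+'2.pkl','wb'));a.append(d['image'])
t=cv2.resize(a[0][185:250,180:370],None,fx=4.2,fy=4.2,interpolation=cv2.INTER_CUBIC)
im=np.zeros((600,800,3),np.uint8);im[:t.shape[0],:t.shape[1]]=t
b=cv2.resize(a[1][125:285,245:365],None,fx=2,fy=2,interpolation=cv2.INTER_CUBIC);im[275:275+b.shape[0],:b.shape[1]]=b
b=cv2.resize(a[2],(430,322));im[275:597,300:730]=b
cv2.imwrite('pics/c3.png',im[:,:,::-1])
E
```

```text
tcp_pos: [0.542, -0.0249, 0.0278]
contact_force: [-1.0, 0.2, -0.2]
finger_gap: 1.003
tcp_pos: [0.5298, 0.0538, 0.2069]
contact_force: [0.3, 0.5, 0.9]
finger_gap: -0.001
```

View pics/c3.png

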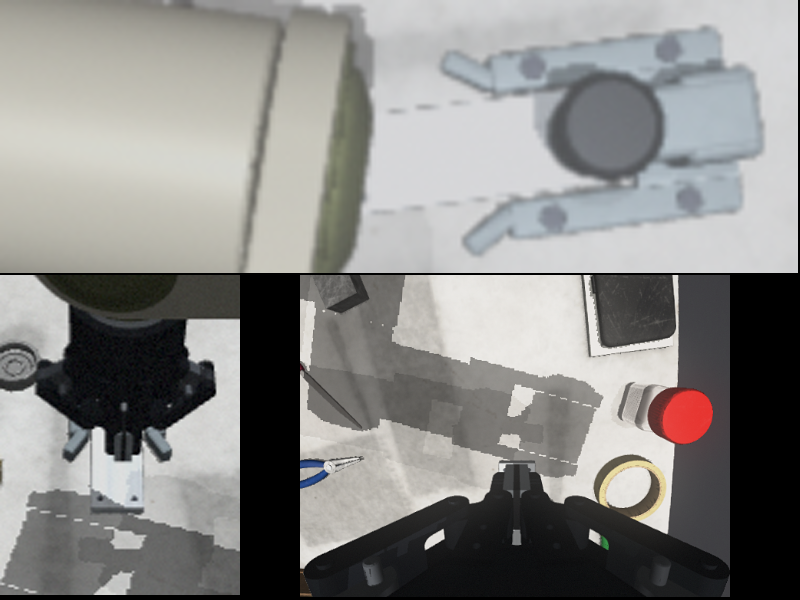

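The blank lies in the throat. In the scene inset the rear dots are at (99,497) and (135,495), and the gripper is shut and clear. I'll check the seating numerically and plan the knob press.

```bash
python3 - <<'E'
from h import *;import pickle
s=pickle.load(open('scene2.pkl','rb'))
pts=[c for c,a in blobs(s,(288,222,318,243),140,3,20)];print(pts)
p=plane(s,pts,.012);r=np.radians(-81.4);u=np.array([np.cos(r),np.sin(r)]);v=np.array([-u[1],u[0]])
bc=np.array([.5581,-.1414])
for q in p: print((q[:2]-bc)@u,(q[:2]-bc)@v)
E
python3 g.py .556 -.124 .20 98.6;python3 g.py .556 -.124 .165 98.6
```

```text
[array([312. , 236.5])]
-0.1323288466518893 -0.015832637402389358
[-0.1795, -0.0005, 0.0068, -0.0006, -0.0001, -0.0003] F [-0.1 -0.5 -0.4] tips 0.025 t 12.775
[-0.1795, -0.0005, 0.0418, -0.0006, -0.0001, -0.0003] F [-0.1 -0.5 -0.4] tips 0.025 t 12.775
```

```bash
python3 -m jog '[[-0.03,0,0,0,0,0],[-0.07,0,0.002,0,0,0],[-0.11,0,0.005,0,0,0],[-0.15,0,0.006,0,0,0],[-0.17,0,0.006,0,0,0],[-0.18,0,0.0068,0,0,0],[-0.18,0,0.0068,0,0,0],[-0.18,0,0.025,0,0,0],[-0.18,0,0.035,0,0,0],[-0.18,0,0.042,0,0,0],[-0.18,0,0.042,0,0,0],[-0.18,0,0.042,0,0,0]]' 1 | egrep 'time|pos|contact'
python3 -m jog '[[0,0,0.002,0,0,0],[0,0,0.004,0,0,0],[0,0,0.006,0,0,0],[0,0,0.008,0,0,0],[0,0,0.008,0,0,0]]' | egrep 'pos|contact'
```

```text
time: 14.28
tcp_pos: [0.5571, -0.1236, 0.1663]
contact_force: [-0.2, -0.2, -0.5]
tcp_pos: [0.557, -0.1237, 0.1581]
contact_force: [-1.8, 0.9, 4.7]
```

Contact comes at the expected height (4.7 N). I'll press to the stop and hold.

```bash
python3 -m jog '[[0,0,0.002,0,0,0],[0,0,0.005,0,0,0],[0,0,0.008,0,0,0],[0,0,0.011,0,0,0],[0,0,0.014,0,0,0],[0,0,0.017,0,0,0],[0,0,0.019,0,0,0],[0,0,0.02,0,0,0],[0,0,0.021,0,0,0],[0,0,0.021,0,0,0]]' | egrep 'time|pos|contact'
```

```text
time: 16.15
tcp_pos: [0.557, -0.1237, 0.139]
contact_force: [-7.3, 2.9, 19.8]
```

```bash
python3 -m jog '[[0,0,0.001,0,0,0],[0,0,0.002,0,0,0],[0,0,0.002,0,0,0]]' | egrep 'time|pos|contact'
```

```text
time: 16.52
tcp_pos: [0.5571, -0.1237, 0.1388]
contact_force: [-11.7, 3.6, 33.1]
```

```bash
python3 -m jog '[[0,0,-0.0005,0,0,0],[0,0,-0.0005,0,0,0],[0,0,-0.0005,0,0,0],[0,0,-0.0005,0,0,0],[0,0,-0.0005,0,0,0],[0,0,-0.0005,0,0,0]]' | egrep 'time|pos|contact'
python3 -m jog '[[0,0,-0.003,0,0,0],[0,0,-0.008,0,0,0],[0,0,-0.013,0,0,0],[0,0,-0.018,0,0,0],[0,0,-0.023,0,0,0],[0,0,-0.03,0,0,0],[0,0,-0.05,0,0,0],[0,0,-0.07,0,0,0],[0,0,-0.07,0,0,0]]' | egrep 'time|pos|contact'
python3 g.py .5417 -.0225 .2069 98.6;python3 g.py .5417 -.0225 .0278 98.6
```

```text
time: 17.27
tcp_pos: [0.5571, -0.1237, 0.1389]
contact_force: [-9.6, 4.1, 29.3]
time: 18.4
tcp_pos: [0.5574, -0.1238, 0.2062]
contact_force: [-0.5, 0.6, -0.4]
[0.1025, -0.0003, -0.0008, 0.0007, 0.0004, 0.0] F [-0.5  0.6 -0.4] tips 0.025 t 18.4
[0.1028, -0.0007, 0.1783, 0.0007, 0.0004, 0.0] F [-0.5  0.6 -0.4] tips 0.025 t 18.4
```

```bash
python3 -m jog '[[0.03,0,0,0,0,0],[0.06,0,0,0,0,0],[0.09,0,0,0,0,0],[0.1026,0,0,0.0007,0.0004,0],[0.1026,0,0,0.0007,0.0004,0],[0.1028,0,0.04,0.0007,0.0004,0],[0.1028,0,0.08,0.0007,0.0004,0],[0.1028,-0.0005,0.12,0.0007,0.0004,0],[0.1028,-0.0007,0.15,0.0007,0.0004,0],[0.1028,-0.0007,0.17,0.0007,0.0004,0],[0.1028,-0.0007,0.178,0.0007,0.0004,0],[0.1028,-0.0007,0.178,0.0007,0.0004,0],[0.1028,-0.0007,0.178,0.0007,0.0004,0]]' -1 | egrep 'time|pos|contact|gap'
python3 -m jog '[[0,0,0,0,0,0],[0,0,0,0,0,0],[0,0,0,0,0,0],[0,0,0,0,0,0],[0,0,0,0,0,0],[0,0,0,0,0,0]]' 1
```

```text
time: 20.02
tcp_pos: [0.5413, -0.0225, 0.0281]
contact_force: [0.6, -0.9, 0.4]
finger_gap: 0.998
time: 20.78
tcp_pos: [0.5411, -0.0221, 0.0282]
ee_rot: [-0.001, 0.652, 0.758, -0.0]
contact_force: [-2.6, 0.9, 7.0]
finger_gap: 0.56
finger_force: 61.8
```

```bash
python3 -m jog '[[0,0,-0.0007,0,0,0],[0.005,0,-0.0007,0,0,0],[0.015,0,-0.0007,0,0,0],[0.025,0,-0.0007,0,0,0],[0.035,0,-0.0007,0,0,0],[0.045,0,-0.0007,0,0,0],[0.055,0,-0.0007,0,0,0],[0.065,0,-0.0007,0,0,0],[0.075,0,-0.0007,0,0,0],[0.085,0,-0.0007,0,0,0],[0.095,0,-0.0007,0,0,0],[0.105,0,-0.0007,0,0,0],[0.115,0,-0.0007,0,0,0],[0.125,0,-0.0007,0,0,0],[0.132,0,-0.0007,0,0,0],[0.132,0,-0.0007,0,0,0],[0.132,0,0,0,0,0],[0.132,0,0,0,0,0]]'
python3 -m jog '[[0,0,0,0,0,0],[0,0,0,0,0,0],[0,0,0,0,0,0],[0,0,0,0,0,0],[0,0,0,0,0,0]]' -1 | egrep 'pos|contact|gap'
python3 -m jog '[[0,0,-0.02,0,0,0],[0,0,-0.05,0,0,0],[0,0,-0.09,0,0,0],[0,0,-0.13,0,0,0],[0,0.0,-0.16,0,0,0],[0.0,-0.05,-0.18,0,0,0],[0,-0.1,-0.18,0,0,0],[0,-0.15,-0.18,0,0,0],[0,-0.2,-0.18,0,0,0],[0,-0.2,-0.18,0,0,0],[0,-0.2,-0.18,0,0,0]]' | egrep 'time|pos|contact|gap'
python3 - <<'E'
from workcell import snapshot
import cv2,pickle,numpy as np
a=[]
for n in('top','scene'):
    d=snapshot(n);pickle.dump(d,open(n+'3.pkl','wb'));a.append(d['image'])
im=np.zeros((600,800,3),np.uint8)
t=cv2.resize(a[0][120:260,180:370],None,fx=4.2,fy=4.2,interpolation=cv2.INTER_CUBIC);im[:t.shape[0],:t.shape[1]]=t[:600]
cv2.imwrite('pics/c4.png',im[:,:,::-1]);cv2.imwrite('pics/s4.png',a[1][:,:,::-1])
E
```

```text
time: 23.02
tcp_pos: [0.5207, 0.1097, 0.0281]
ee_rot: [-0.002, 0.652, 0.758, 0.0]
contact_force: [-2.3, 3.5, 13.6]
finger_gap: 0.558
finger_force: 63.4
tcp_pos: [0.5211, 0.1084, 0.0274]
contact_force: [0.3, 0.4, 0.8]
finger_gap: 1.004
time: 25.02
tcp_pos: [0.3245, 0.0782, 0.2083]
contact_force: [0.1, -0.4, -0.5]
finger_gap: 1.001
```

View pics/c4.png

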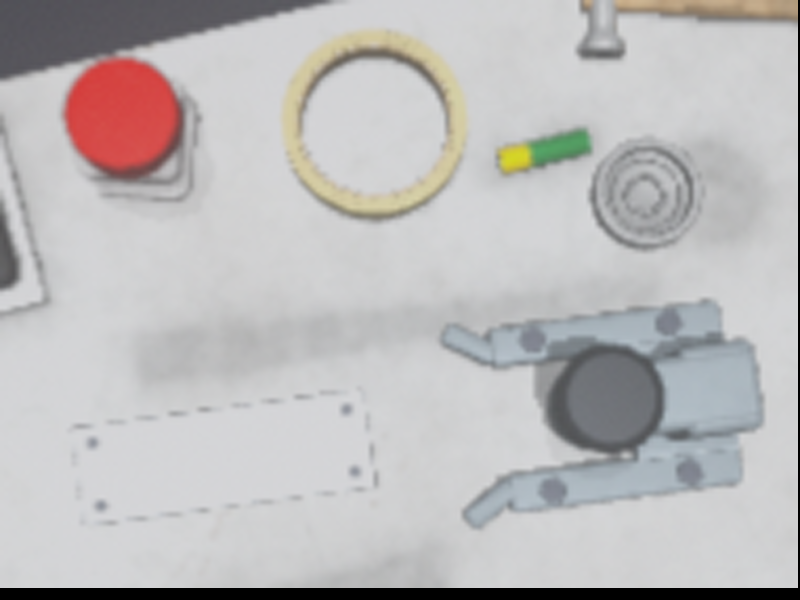

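View pics/s4.png

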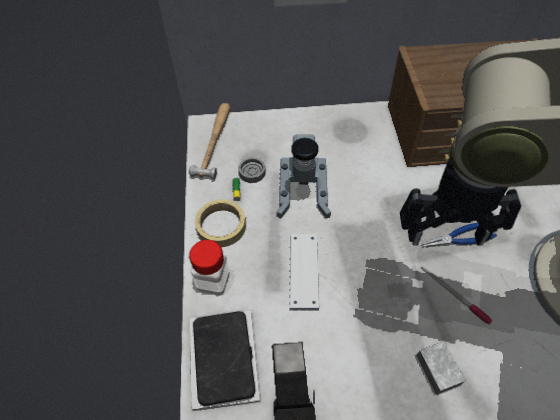

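The blank lies flat and in line with the throat, with dots at (92,442) and (355,471). Its end at column 371 is about 43 mm short of the mouth at about 458. The knob is back up and the bystanders haven't moved.

```bash
python3 -c "
from workcell import bot
print(bot.close_job())"
```

```text
the job is handed in; nothing more can be done
None
```

I handed the job in at about 25 s: the blank went home against the fence, the knob was pressed to its stop and held for about a second, and the blank now lies flat about 4 cm in front of the press with the bottle, tape roll and cup where they were.

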